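# Shake-test the silencer canisters and fit the sound one

## Robot

A 7-joint arm with a two-finger parallel gripper is mounted at the origin on the work surface. World frame = base frame: x ahead of the robot, y to its left, z up, the work surface at z = 0. Lengths are in mm, angles in rad, forces in N, time in s.
With the tool pointing down it reaches from about 400 to 875 mm from the base axis. Payload 6.5 kg.
Tool frame: the origin (TCP) lies at the very end of the fingers, on their centre line; the grasp point (between the pads) lies 19 mm behind it; z points along the fingers, y is the line along which they close (so a half turn about z gives the same grasp; the last joint's range is limited). The gripper opens to 85 mm and grips with 20 to 120 N. Pads are 22 mm wide; open, the fingers measure 114 mm over their backs; the gripper's body (76 mm by 85 mm) begins 54 mm behind the grasp point. The pads swing forward as they close: fully open they stand 13 mm farther back than shut.
Start: joints at [-1.337, 0.536, -0.004, 1.538, 0.003, 1.067, -0.071], TCP at [191.959, 621.001, 231.29] pointing down, gripper open.
Joint ranges: [-2.7, 2.7], [-0.37, 2.16], [-1.27, 1.26], [0.24, 2.4], [-1.31, 4.45], [0.19, 1.91], [-2.76, 2.76]. Speed limits (rad/s): [2.39, 2.39, 3.14, 3.14, 3.14, 3.14, 3.14].

## Interface

Orientations are given as a unit quaternion [w, x, y, z].
In Python, from workcell import bot gives the robot as it stands.
- The arm moves only by the tool step_arm, never from a script. Its arguments are lists of equal length, an entry for each row: "slide": the shift along the tool's x, y, z in units of 150 mm (1.0 is 150 mm), a list of three; "dr": the turn, a rotation vector about the tool's x, y, z in units of 0.5 rad (1.0 is 0.5 rad), a list of three. A call has 1 to 20 rows; each row is the pose to reach, as a shift and turn from the pose commanded when the call began, along the tool's axes at that moment; what a row does not reach only later rows make up. A row lasts 1/10 s, in which the tool goes at most 50 mm and 8.59 degrees, less where a joint would pass 70% of its speed; a pose out of reach is approached as far as the arm can. A call with a number of a shift or a turn outside -1 to 1 is refused whole. A call with a gripper value outside its range is refused whole. "fingers" is the gripper command: -1 is shut, 1 is fully open, values between are in proportion, set as the call begins (left out, the last holds). The fingers move at their own pace and stop on an object; "squeeze" is the grip in N (left out, the last holds). Time passes only in rows, so rows that repeat a pose let the fingers close. It gives the time, the measured TCP pose, the force, the opening and the grip force at its end, in the units of the state.
- bot.observe(): the state, without advancing time (a new reading comes with each control period).
- bot.get_image(name): name is "scene" or "side" or "wrist"; returns a dict with "image" (400x640x3 uint8, red, green, blue), "fov_y" (degrees; the focal length in pixels is half the picture's height over the tangent of half this angle, whatever the lens; pixels are square), "cx", "cy" (the principal point, pixels), "k1" (the pictures are not rectified: a ray, as slopes to the right and down, at radius r is drawn at 1 + k1 r^2 times it, then the intrinsics apply), "rvec" (rotation vector, rad) and "tvec" (3), from world to camera coordinates, as OpenCV has them. Camera axes: x right, y down, z forward; pixel columns grow to the right and rows downward; lengths in mm; the calibration is good to about 2 mm. A picture is of the moment at which its call begins. There is no depth.
- bot.finish_job(): hands the job in; it is judged then, once.
The state is a dict: "clock": time; "joints": joint angles; "joint_vel": joint speeds; "effort": joint torques, N m; "tool_pos": TCP position; "eef_rot": TCP orientation; "contact_force": force on the tool from outside, world axes, zero at the start; "torque": the same for the moment, N m; "width": opening from 0.0 (shut) to 1.0 (fully open); "finger_force": force on a finger pad.
Only numpy, scipy, OpenCV 4.12 (cv2) and the standard library are available. Lean on these libraries where they do the work, as an engineer would, in place of code of your own. Each camera call takes 0.05 s, during which the arm holds its last target. There are 200 camera calls.

## Task

Only one of the three silencer canisters on the bench is still sound; the other two have a core loose inside, which can only be felt by picking a canister up and shaking it gently. Find out which is which that way, stand the two with the loose core upright in the scrap tray, and push the sound one fully home, down onto the vacuum pump's exhaust spigot; do not drop or fling any of them, and leave everything else as it stands.

Things in the scene. Friction and masses are not known exactly. Their poses are not given: they have to be found in the camera images.
- silencer_a_center (a point): One of three look-alike aluminium silencer canisters, standing upright on its open end: outside diameter 64 mm, 124 mm high. From below: an open socket 34 mm deep, bore 54 mm; the closed body up to 112 mm height; an outlet stub, diameter 28 mm, on top. About 0.49 kg with its core; the shell's weight differs a little from one to another. The point is on its axis, 62 mm above its lower end; z runs up the axis.
- silencer_b_center (a point): Another of the three canisters, the same in shape and size; its point lies as on the first. Sealed in each closed body is a steel core of 0.25 kg: held firmly on the axis in the one sound canister, loose in the two faulty ones. Nothing on the outside, nor the weight, tells which is which; it is drawn anew each time, and so is where each one stands.
- silencer_c_center (a point): The third canister, as the first two. A loose core, 30 mm across, can slide 12 mm either way from the axis in any sideways direction, on the bottom of the closed body, and knocks on its walls. It slides when the canister is moved briskly sideways or tilted more than about 10 degrees; with the canister level and still it stays where it slid to.
- spigot_tip (a point): Top centre of the vacuum pump's exhaust spigot, upright, aluminium, diameter 50 mm, 30 mm long, its top 8 mm tapering to 36 mm, on the pump's finned head; z up. At its foot is a flat round shoulder, diameter 70 mm, 30 mm below this point, 135 mm above the table. Fully home, a canister's lower end sits on the shoulder: its own point is then 32 mm above this one.
- pump: The vacuum pump, bolted down: finned head 84 x 104 mm, 120 mm high, under the spigot; motor of diameter 110 mm, top 130 mm high, reaching 225 mm from the spigot's axis along +x of this body. Origin on the table under the spigot's axis. It stands on the left or the right of the table, the scrap tray on the other side.
- tray_floor (a point): Centre of the inner floor of the scrap tray, a grey plastic open box fixed to the table, inside 292 mm (x of this point) by 142 mm (y); floor 4 mm, rim 40 mm above the table. A used heatsink lies in it.
- heatsink: The used aluminium heatsink lying in the scrap tray, 40 mm (x) by 80 mm (y), 35 mm high; origin at the centre of its underside. It lies anywhere along the tray and stays there.
- bottle_center (a point): Bystander: a water bottle standing among the canisters, diameter 64 mm, 160 mm high; the point is on its axis, half-way up. Other equipment, up to 160 mm high, stands fixed beyond x = 0.77 m and beyond 0.52 m to either side.
- spool_center (a point): Bystander: a spool of solder wire standing on its flange, diameter 72 mm, 62 mm high; the point is on its axis, half-way up.
- adapter_center (a point): Bystander: a black power adapter lying flat, 110 mm (x) by 52 mm (y), 34 mm high; the point is at its centre.
Mind the look-alikes: they are no part of the job. What is shaped like the part that bears silencer_b_center but orange is not meant.

How it is judged:
By the outcome, as a careful person would: the job done as asked, in the order asked, and still so for the second after the job is handed in, with the robot touching nothing.
It also fails if it takes over 69 s, if anything falls off the work surface, if the arm or the gripper's body presses on something with over 40 N, if the wrist force passes 120 N, or if a joint passes its speed limit or range.

## Working session

There is one attempt and no reset: what is moved stays moved. The work goes in short steps, Python scripts to look and compute and a tool call to move; the robot and the scene stay as the last step left them, time stands still between calls to the robot, and variables do not carry over. Pictures are saved under pics/ and viewed, at most 12 in all, crops included, and the job is handed in when it is done.

Besides the shell and the picture viewer there is one more tool, called as name(argument=value, ...) on one line, values as JSON. step_arm: Moves the arm, as the interface text tells. Its arguments: {"type":"object","properties":{"slide":{"type":"array","items":{"type":"array","items":{"type":"number","minimum":-1,"maximum":1}}},"dr":{"type":"array","items":{"type":"array","items":{"type":"number","minimum":-1,"maximum":1}}},"fingers":{"type":"number"},"squeeze":{"type":"number"}},"required":["slide","dr"]}

```bash
mkdir -p pics; ls; cat > h.py <<'E'
import numpy as np, cv2
from workcell import bot
from scipy.spatial.transform import Rotation as R
def grab(name,fn):
    d=bot.get_image(name); cv2.imwrite(fn,d['image'][:,:,::-1]); np.save(fn+'.npy',d,allow_pickle=True); return d
def load(fn): return np.load(fn+'.npy',allow_pickle=True).item()
def K(d):
    f=200/np.tan(np.radians(d['fov_y']/2)); return f
def ray(d,u,v):
    f=K(d); xd=np.array([(u-d['cx'])/f,(v-d['cy'])/f]); x=xd.copy()
    for _ in range(30): x=xd/(1+d['k1']*(x@x))
    Rm=R.from_rotvec(np.array(d['rvec']).ravel()).as_matrix(); t=np.array(d['tvec']).ravel()
    return -Rm.T@t, Rm.T@np.array([x[0],x[1],1])
def atz(d,u,v,z):
    c,r=ray(d,u,v); return c+r*(z-c[2])/r[2]
def proj(d,P):
    Rm=R.from_rotvec(np.array(d['rvec']).ravel()).as_matrix(); p=Rm@np.array(P,float)+np.array(d['tvec']).ravel()
    x=p[:2]/p[2]; x=x*(1+d['k1']*(x@x)); return x*K(d)+[d['cx'],d['cy']]
def st():
    s=bot.observe(); q=s['eef_rot']; r=R.from_quat([q[1],q[2],q[3],q[0]])
    return s,np.array(s['tool_pos']),r
def rel(target,p=None,r=None):
    s,p0,r0=st(); return r0.inv().apply(np.array(target)-p0)/150
E
python3 - <<'E'
from h import *
for n in ['scene','side','wrist']:
    d=grab(n,f'pics/{n}0.png'); print(n,d['fov_y'],d['cx'],d['cy'],d['k1'],ray(d,320,200))
s,p,r=st(); print(s); print(r.as_matrix())
a=cv2.imread('pics/scene0.png'); b=cv2.imread('pics/side0.png')
E
```

```text
pics
scene 51.781641903198945 315.48592773399633 203.63817615444253 -0.008743975554159287 (array([ 946.99051217, -413.0690436 ,  901.98346044]), array([-0.44908774,  0.42241634, -0.78745324]))
side 54.71285631566649 318.9699223135434 198.51438294408084 0.029587497627964685 (array([295.92108346, 704.79862375, 577.98122816]), array([ 0.24314063, -0.81024903, -0.53329262]))
wrist 68.14686443881037 316.16019076379933 202.2955350268759 -0.01251684613495698 (array([114.58256031, 643.19682489, 373.22992655]), array([ 0.29243343, -0.07872454, -0.95316003]))
{'clock': 0.15, 'joints': array([-1.33719275,  0.53700221, -0.00444188,  1.53861808,  0.00260106,
        1.06729372, -0.07118528]), 'joint_vel': array([-0.00054885, -0.00217262,  0.00198451, -0.00507414, -0.0002458 ,
       -0.00222137, -0.00041803]), 'effort': array([ 2.00421891e-03, -5.83781683e+01,  1.04997642e+00, -2.59350693e+01,
        1.24873262e-02,  6.57762692e-03, -1.88692155e-05]), 'tool_pos': array([191.83235604, 620.55392018, 230.61874512]), 'eef_rot': array([-4.95482236e-05,  1.49296794e-01,  9.88792210e-01, -6.55929145e-04]), 'contact_force': array([-0.17048244,  0.39210011,  0.01648058]), 'torque': array([-0.01465711, -0.01739992,  0.04189996]), 'finger_force': 0.0, 'width': 1.001170708873296}
[[-9.55420930e-01  2.95246949e-01 -2.93842032e-04]
 [ 2.95247079e-01  9.55420074e-01 -1.28236048e-03]
 [-9.78704417e-05 -1.31195004e-03 -9.99999135e-01]]
```

View pics/scene0.png

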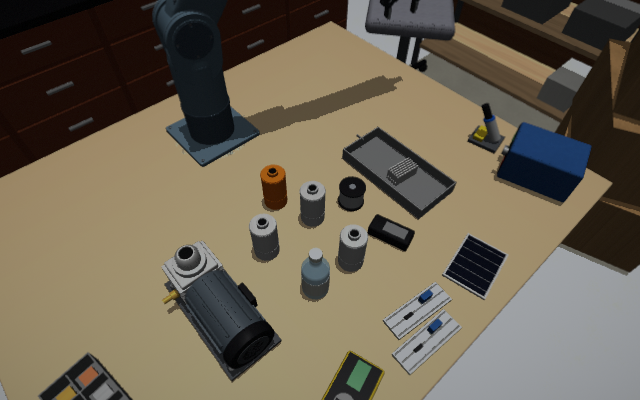

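View pics/side0.png

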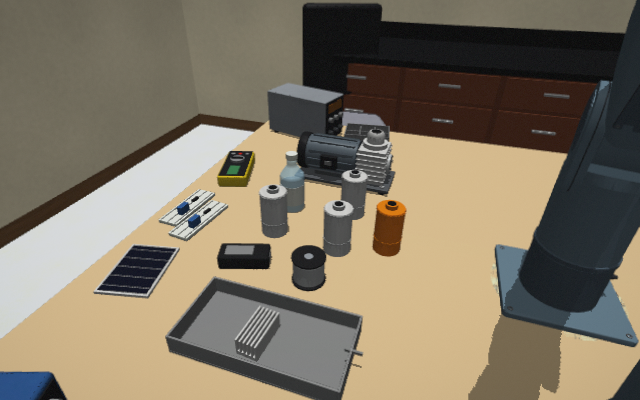

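Both views show the orange look-alike (scene 273,185; side 390,228), which is excluded. The grey canisters are at scene (312,203), (264,237) and (352,247). The bottle is at (315,275), the pump's spigot at (187,255) and the tray at upper right with the heatsink at (402,170).

```bash
python3 - <<'E'
from h import *
a=load('pics/scene0.png'); b=load('pics/side0.png')
def c(fn,x,y,w,h,s): return cv2.resize(cv2.imread(fn)[y:y+h,x:x+w],None,fx=s,fy=s,interpolation=cv2.INTER_CUBIC)
A=c('pics/scene0.png',160,120,310,190,2.5)
cv2.imwrite('pics/cropA.png',A)
B=c('pics/side0.png',160,120,260,280,2.1)
cv2.imwrite('pics/cropB.png',B)
def two(u,v):
    c1,r1=ray(a,*u); c2,r2=ray(b,*v)
    s=np.linalg.lstsq(np.c_[r1,-r2],c2-c1,rcond=None)[0]; p,q=c1+s[0]*r1,c2+s[1]*r2
    return ((p+q)/2).round(1),np.linalg.norm(p-q).round(1)
for n,u,v in [('A',(312,186),(338,206)),('B',(264,219),(355,174)),('C',(353,231),(273,188)),('O',(272,170),(392,205))]:
    print(n,atz(a,*u,124).round(),atz(b,*v,124).round(),two(u,v))
print('spig',atz(a,188,252,165),two((188,252),(377,131)))
E
```

```text
A [458.  19. 124.] [459.  25. 124.] (array([458.4,  20.6, 121.9]), np.float64(3.7))
B [ 458. -130.  124.] [ 457. -128.  124.] (array([ 457.6, -129.8,  123.1]), np.float64(0.5))
C [619.   0. 124.] [621.   1. 124.] (array([6.200e+02, 5.000e-01, 1.241e+02]), np.float64(2.0))
O [351. -22. 124.] [349. -17. 124.] (array([349.3, -20.5, 121.8]), np.float64(0.5))
spig [ 446.21125075 -313.39143039  165.        ] (array([ 443.1, -314.3,  166. ]), np.float64(6.6))
```

View pics/cropA.png

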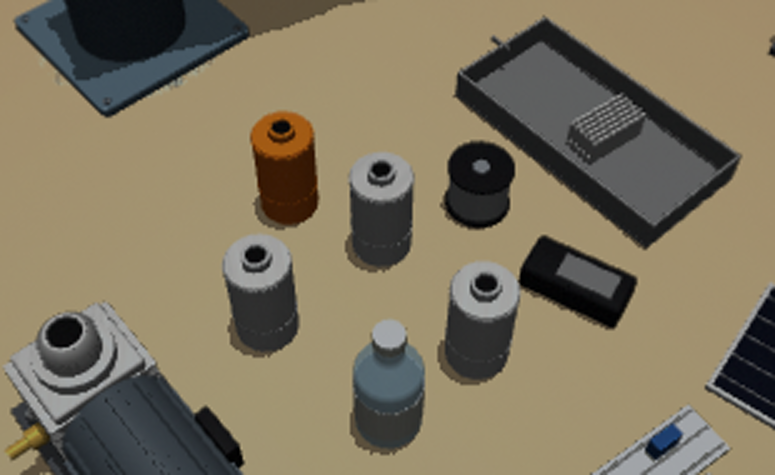

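View pics/cropB.png

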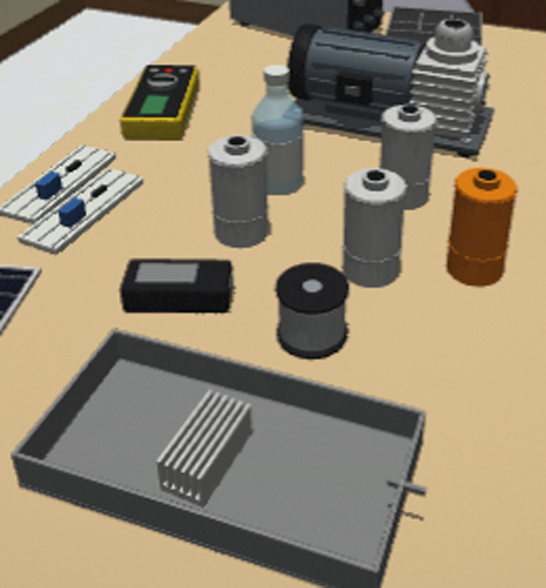

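```bash
python3 - <<'E'
from h import *
a=load('pics/scene0.png'); b=load('pics/side0.png')
fa=lambda x,y:(160+x/2.5,120+y/2.5); fb=lambda x,y:(160+x/2.1,120+y/2.1)
for n,u,v,z in [('A',(381,170),(375,177),124),('B',(256,256),(410,109),124),('C',(486,286),(236,143),124),('O',(281,128),(486,176),124),('spig',(67,332),(457,23),165),('bottle',(390,333),(277,74),160),('spool',(481,166),(312,286),62),('adap',(580,270),(180,272),34),
 ('t_back',(545,18),(422,411),40),('t2',(457,73),(380,578),40),('t3',(647,238),(15,456),40),('t4',(740,157),(117,332),40)]:
    print(n,atz(a,*fa(*u),z).round(),atz(b,*fb(*v),z).round())
for u in [(570,134),(620,97),(645,114),(598,143)]: print('hs',atz(a,*fa(*u),39).round())
for u in [(210,390),(251,405),(205,477),(158,462)]: print('hs',atz(b,*fb(*u),39).round())
E
```

```text
A [463.  15. 124.] [460.  18. 124.]
B [ 464. -139.  124.] [ 459. -139.  124.]
C [628.  -4. 124.] [622.   2. 124.]
O [355. -23. 124.] [351. -21. 124.]
spig [ 446. -316.  165.] [ 440. -323.  165.]
bottle [ 622. -116.  160.] [ 614. -106.  160.]
spool [491. 133.  62.] [489. 133.  62.]
adap [641. 129.  34.] [636. 124.  34.]
t_back [363. 375.  40.] [358. 230.  40.]
t2 [360. 227.  40.] [355. 381.  40.]
t3 [662. 207.  40.] [653. 374.  40.]
t4 [660. 370.  40.] [649. 228.  40.]
hs [512. 255.  39.]
hs [512. 341.  39.]
hs [548. 342.  39.]
hs [542. 269.  39.]
hs [537. 264.  39.]
hs [497. 268.  39.]
hs [504. 345.  39.]
hs [544. 344.  39.]
```

```bash
cat >> h.py <<'E'
def plan(target,n=1,yaw0=True):
    """n calls; final orientation tool x=+y,y=+x,z down"""
    s,p,r=st(); T=R.from_matrix(np.array([[0,1,0],[1,0,0],[0,0,-1.]]))
    full=(r.inv()*T).as_rotvec(); target=np.array(target,float)
    for i in range(n):
        g=p+(target-p)/(n-i) ; dr=(r.inv()*T).as_rotvec()/(n-i) if yaw0 else np.zeros(3)
        sl=np.round(r.inv().apply(g-p)/150,3); d=np.round(dr/.5,3)
        print('slide',sl.tolist(),'dr',d.tolist())
        p=p+r.apply(sl*150); r=r*R.from_rotvec(d*.5)
    print('end',p.round(1))
E
python3 -c "
from h import *
plan([461,10,235],5)"
```

```text
slide [-0.583, -0.672, -0.005] dr [-0.0, 0.0, 0.508]
slide [-0.733, -0.504, -0.005] dr [-0.0, 0.001, 0.509]
slide [-0.837, -0.303, -0.005] dr [-0.001, 0.0, 0.508]
slide [-0.886, -0.083, -0.005] dr [-0.0, 0.001, 0.509]
slide [-0.878, 0.143, -0.006] dr [-0.001, 0.0, 0.508]
end [461.    9.9 234.9]
```

step_arm(slide=[[-0.29, -0.34, 0], [-0.58, -0.67, 0], [-0.58, -0.67, 0]], dr=[[0, 0, 0.25], [0, 0, 0.51], [0, 0, 0.51]], fingers=1, squeeze=70)

```text
clock: 0.45
tool_pos: [247.1, 495.7, 230.8]
eef_rot: [0.001, 0.277, 0.961, -0.001]
contact_force: [0.9, 0.4, 0.7]
width: 1.001
finger_force: 0.0
```

step_arm(slide=[[-0.37, -0.25, 0], [-0.73, -0.5, 0], [-0.73, -0.5, 0]], dr=[[0, 0, 0.25], [0, 0, 0.51], [0, 0, 0.51]])

```text
clock: 0.75
tool_pos: [300.2, 374.1, 231.1]
eef_rot: [0.0, 0.397, 0.918, -0.001]
contact_force: [0.3, 0.7, -1.2]
width: 1.0
finger_force: 0.0
```

step_arm(slide=[[-0.42, -0.15, 0], [-0.84, -0.3, 0], [-0.84, -0.3, 0]], dr=[[0, 0, 0.25], [0, 0, 0.51], [0, 0, 0.51]])

```text
clock: 1.05
tool_pos: [354.1, 252.2, 231.3]
eef_rot: [0.0, 0.51, 0.86, -0.0]
contact_force: [1.0, 0.2, -0.4]
width: 0.995
finger_force: 0.0
```

step_arm(slide=[[-0.44, -0.04, 0], [-0.89, -0.08, 0], [-0.89, -0.08, 0]], dr=[[0, 0, 0.25], [0, 0, 0.51], [0, 0, 0.51]])

```text
clock: 1.35
tool_pos: [408.2, 129.8, 231.4]
eef_rot: [0.0, 0.616, 0.788, 0.0]
contact_force: [0.7, 1.1, 1.1]
width: 1.002
finger_force: 0.0
```

step_arm(slide=[[-0.44, 0.07, 0], [-0.88, 0.14, 0], [-0.88, 0.14, 0], [-0.88, 0.14, 0]], dr=[[0, 0, 0.25], [0, 0, 0.51], [0, 0, 0.51], [0, 0, 0.51]])

```text
clock: 1.75
tool_pos: [461.9, 5.5, 231.6]
eef_rot: [0.001, 0.711, 0.703, -0.0]
contact_force: [0.3, 0.4, 0.1]
width: 1.0
finger_force: 0.0
```

```bash
python3 - <<'E'
from h import *
d=grab('wrist','pics/w1.png'); s,p,r=st(); print(s['clock'],p,r.as_matrix().round(3),s['joints'].round(2))
for n,P in [('A',(461,17,124)),('B',(461,-139,124)),('C',(625,0,124))]: print(n,proj(d,P))
E
```

```text
1.8 [460.98040728   8.18934018 231.28576238] [[ 0.009  1.     0.   ]
 [ 1.    -0.009 -0.001]
 [-0.001  0.    -1.   ]] [-0.59  0.23  0.55  2.04 -0.15  0.91  0.03]
A [316.36363705 186.15963373]
B [318.2149173  330.97400198]
C [499.66093094 202.29188601]
```

View pics/w1.png

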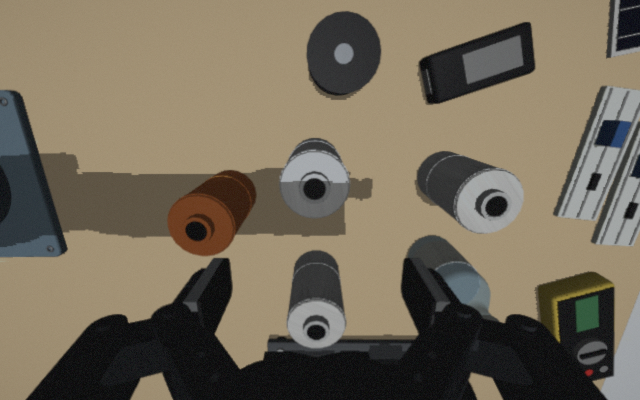

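Wrist view: A's top hole at (314,188), B's at (315,331), C's at (495,205), and the orange one at (196,230), all near the predicted pixels.

```bash
python3 - <<'E'
from h import *
d=load('pics/w1.png')
for n,u in [('A',(314,188)),('B',(315.5,331)),('C',(495,205)),('O',(196,230))]: print(n,atz(d,*u,124).round(1))
for n,u in [('A disc',(315,184)),('B',(315,324)),('C',(488,199))]: print(n,atz(d,*u,112).round(1))
A=atz(d,314,188,124); plan([A[0],A[1],200],1); plan([A[0],A[1],70],2); plan([A[0],A[1],66],1)
E
```

```text
A [458.9  15.4 124. ]
B [ 458.2 -139.   124. ]
C [621.2  -2.5 124. ]
O [349.7 -23.2 124. ]
A disc [459.8  15.8 112. ]
B [ 457.6 -140.4  112. ]
C [621.2  -0.7 112. ]
slide [0.048, -0.014, 0.209] dr [0.0, 0.002, -0.017]
end [458.9  15.4 199.9]
slide [0.024, -0.007, 0.538] dr [0.0, 0.001, -0.009]
slide [0.024, -0.007, 0.537] dr [0.0, 0.001, -0.008]
end [459.   15.3  70. ]
slide [0.049, -0.014, 1.102] dr [0.0, 0.002, -0.017]
end [459.   15.4  66. ]
```

step_arm(slide=[[0.05, -0.015, 0.1], [0.05, -0.015, 0.4], [0.05, -0.015, 0.7], [0.05, -0.015, 0.85], [0.05, -0.015, 0.85]], dr=[[0, 0, -0.017], [0, 0, -0.017], [0, 0, -0.017], [0, 0, -0.017], [0, 0, -0.017]])

```text
clock: 2.3
tool_pos: [455.4, 19.0, 101.2]
eef_rot: [-0.002, 0.705, 0.709, -0.003]
contact_force: [-0.4, 1.3, 0.8]
width: 1.0
finger_force: 0.0
```

step_arm(slide=[[0, 0, 0.12], [0, 0, 0.24], [0, 0, 0.24]], dr=[[0, 0, 0], [0, 0, 0], [0, 0, 0]])

```text
clock: 2.6
tool_pos: [457.8, 18.9, 67.7]
eef_rot: [-0.001, 0.705, 0.709, -0.0]
contact_force: [-0.9, 0.5, -0.5]
width: 0.999
finger_force: 0.0
```

```bash
python3 - <<'E'
from h import *
d=grab('side','pics/s1.png'); s,p,r=st(); print(s['clock'],p,s['contact_force'])
E
```

```text
2.65 [458.41409703  18.62941691  68.46114403] [ 0.1961679   0.32862607 -0.51913716]
```

step_arm(slide=[[-0.02, 0, 0], [-0.02, 0, 0]], dr=[[0, 0, 0], [0, 0, 0]])

```text
clock: 2.85
tool_pos: [459.3, 14.7, 69.1]
eef_rot: [0.001, 0.706, 0.709, 0.001]
contact_force: [0.8, -0.0, 0.3]
width: 1.0
finger_force: 0.0
```

step_arm(slide=[[0, 0, 0], [0, 0, 0], [0, 0, 0], [0, 0, 0], [0, 0, 0], [0, 0, 0]], dr=[[0, 0, 0], [0, 0, 0], [0, 0, 0], [0, 0, 0], [0, 0, 0], [0, 0, 0]], fingers=-1, squeeze=80)

```text
clock: 3.45
tool_pos: [459.6, 15.0, 69.0]
eef_rot: [0.0, 0.705, 0.709, 0.001]
contact_force: [-0.4, 0.2, 13.0]
width: 0.733
finger_force: 84.0
```

step_arm(slide=[[0, 0, -0.04], [0, 0, -0.12], [0, 0, -0.25], [0, 0, -0.4], [0, 0, -0.55], [0, 0, -0.7], [0, 0, -0.85], [0, 0, -0.95], [0, 0, -1]], dr=[[0, 0, 0], [0, 0, 0], [0, 0, 0], [0, 0, 0], [0, 0, 0], [0, 0, 0], [0, 0, 0], [0, 0, 0], [0, 0, 0]])

```text
clock: 4.35
tool_pos: [458.5, 14.8, 219.3]
eef_rot: [0.0, 0.706, 0.709, 0.001]
contact_force: [1.4, 0.2, -5.7]
width: 0.731
finger_force: 88.8
```

step_arm(slide=[[0, 0, -0.05], [0, 0, -0.12], [0, 0, -0.18], [0, 0, -0.2]], dr=[[0.05, 0, 0], [0.3, 0, 0], [0.5, 0, 0], [0.7, 0, 0]])

```text
clock: 4.75
tool_pos: [458.9, 15.0, 248.7]
eef_rot: [-0.124, 0.695, 0.698, -0.124]
contact_force: [0.2, 0.5, -5.7]
width: 0.739
finger_force: 89.3
```

step_arm(slide=[[0, 0, 0], [0, 0, 0], [0, 0, 0], [0, 0, 0], [0, 0, 0], [0, 0, 0], [0, 0, 0], [0, 0, 0], [0, 0, 0]], dr=[[0, 0, 0], [0, 0, 0], [0, 0, 0], [-0.2, 0, 0], [-0.4, 0, 0], [-0.6, 0, 0], [-0.7, 0, 0], [-0.7, 0, 0], [-0.7, 0, 0]])

```text
clock: 5.65
tool_pos: [457.8, 15.1, 248.2]
eef_rot: [-0.001, 0.705, 0.709, 0.0]
contact_force: [1.1, 1.5, -4.3]
width: 0.731
finger_force: 89.7
```

```bash
cat >> h.py <<'E'
def meas(n=12):
    T=[];F=[]
    for _ in range(n):
        bot.get_image('wrist'); s=bot.observe(); T.append(s['torque']);F.append(s['contact_force'])
    s,p,r=st(); T=np.array(T); F=np.array(F)
    print(s['clock'],p.round(1),'tilt',(r.as_matrix()[:,2]).round(4),'w',s['width'],s['finger_force'])
    print('T',T.mean(0).round(4),'sd',T.std(0).round(4),'F',F.mean(0).round(2),F.std(0).round(2))
E
python3 -c "
from h import *
meas()"
```

```text
6.25 [458.4  14.8 247.7] tilt [-2.e-04 -1.e-04 -1.e+00] w 0.731801203342659 89.6595561504364
T [-0.0141 -0.0017  0.0109] sd [0.033  0.03   0.0311] F [-0.1 -0.2 -4.6] [0.45 0.52 0.43]
```

step_arm(slide=[[0, 0, 0], [0, 0, 0], [0, 0, 0], [0, 0, 0], [0, 0, 0], [0, 0, 0], [0, 0, 0], [0, 0, 0], [0, 0, 0], [0, 0, 0], [0, 0, 0], [0, 0, 0], [0, 0, 0]], dr=[[-0.2, 0, 0], [-0.4, 0, 0], [-0.6, 0, 0], [-0.7, 0, 0], [-0.7, 0, 0], [-0.7, 0, 0], [-0.7, 0, 0], [-0.5, 0, 0], [-0.3, 0, 0], [-0.1, 0, 0], [0, 0, 0], [0, 0, 0], [0, 0, 0]])

```text
clock: 7.55
tool_pos: [458.9, 14.6, 247.5]
eef_rot: [0.001, 0.706, 0.709, -0.0]
contact_force: [-0.4, 0.5, -4.5]
width: 0.734
finger_force: 90.1
```

```bash
python3 -c "
from h import *
meas()"
```

```text
8.15 [458.4  14.9 247.8] tilt [ 2.e-04  1.e-04 -1.e+00] w 0.7313123619701277 90.09996067732573
T [-0.0152  0.0042 -0.0144] sd [0.0219 0.0266 0.0261] F [-0.06  0.05 -4.84] [0.58 0.54 0.32]
```

A's torque did not change after tilting both ways, so it looks sound. I'll set it back and test B.

step_arm(slide=[[0, 0, 0.06], [0, 0, 0.16], [0, 0, 0.3], [0, 0, 0.45], [0, 0, 0.6], [0, 0, 0.75], [0, 0, 0.88], [0, 0, 0.97], [0, 0, 1]], dr=[[0, 0, 0], [0, 0, 0], [0, 0, 0], [0, 0, 0], [0, 0, 0], [0, 0, 0], [0, 0, 0], [0, 0, 0], [0, 0, 0]])

```text
clock: 9.05
tool_pos: [457.3, 14.6, 96.1]
eef_rot: [-0.001, 0.705, 0.709, -0.001]
contact_force: [0.3, 0.6, -5.5]
width: 0.735
finger_force: 90.0
```

step_arm(slide=[[0, 0, 0.06], [0, 0, 0.12], [0, 0, 0.16], [0, 0, 0.175], [0, 0, 0.185], [0, 0, 0.185], [0, 0, 0.185]], dr=[[0, 0, 0], [0, 0, 0], [0, 0, 0], [0, 0, 0], [0, 0, 0], [0, 0, 0], [0, 0, 0]])

```text
clock: 9.75
tool_pos: [458.7, 14.9, 70.3]
eef_rot: [0.0, 0.705, 0.709, 0.0]
contact_force: [-0.0, 0.7, -4.6]
width: 0.733
finger_force: 90.1
```

Still about 1 mm off the table, so I'll ease down further before releasing.

step_arm(slide=[[0, 0, 0.006], [0, 0, 0.012], [0, 0, 0.012]], dr=[[0, 0, 0], [0, 0, 0], [0, 0, 0]])

```text
clock: 10.05
tool_pos: [458.9, 14.9, 69.1]
eef_rot: [-0.0, 0.706, 0.709, 0.001]
contact_force: [-1.6, -0.3, 7.3]
width: 0.735
finger_force: 91.1
```

step_arm(slide=[[0, 0, 0], [0, 0, 0], [0, 0, 0], [0, 0, 0], [0, 0, -0.1], [0, 0, -0.4], [0, 0, -0.7], [0, 0, -1], [0, 0, -1]], dr=[[0, 0, 0], [0, 0, 0], [0, 0, 0], [0, 0, 0], [0, 0, 0], [0, 0, 0], [0, 0, 0], [0, 0, 0], [0, 0, 0]], fingers=1)

```text
clock: 10.95
tool_pos: [462.0, 14.9, 223.2]
eef_rot: [0.002, 0.706, 0.709, 0.004]
contact_force: [0.4, 1.3, -0.6]
width: 0.999
finger_force: 0.0
```

step_arm(slide=[[-0.3, 0, 0], [-0.6, 0, 0], [-0.9, 0, 0], [-1, 0, 0], [-1, 0, 0], [-1, 0, 0]], dr=[[0, 0, 0], [0, 0, 0], [0, 0, 0], [0, 0, 0], [0, 0, 0], [0, 0, 0]])

```text
clock: 11.55
tool_pos: [458.8, -134.6, 217.8]
eef_rot: [-0.0, 0.706, 0.709, -0.0]
contact_force: [-0.2, 0.3, -0.2]
width: 1.004
finger_force: 0.0
```

```bash
python3 - <<'E'
from h import *
d=grab('wrist','pics/w2.png'); s,p,r=st(); print(s['clock'],p,s['width'])
print(proj(d,(458,-140,124)),proj(d,(459,15,124)))
E
```

```text
11.6 [ 458.96044456 -133.85960783  217.78146116] 1.0003732799348228
[316.92156458 210.06529948] [319.28887265  -1.59921263]
```

View pics/w2.png

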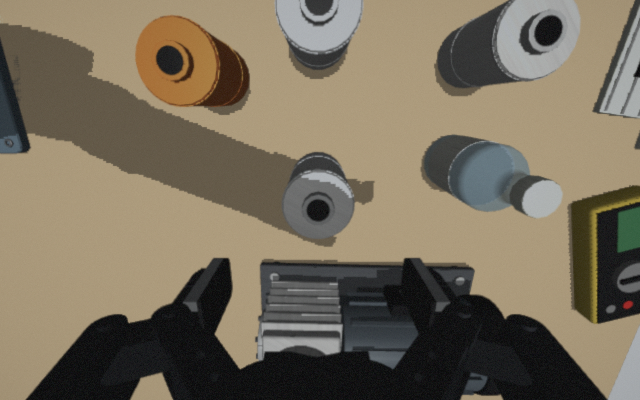

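B's hole is at (318,209), on prediction, and A is standing where it was. Going down on B.

step_arm(slide=[[-0.037, 0, 0.1], [-0.037, 0, 0.4], [-0.037, 0, 0.7], [-0.037, 0, 0.9], [-0.037, 0, 0.992], [-0.037, 0, 0.992], [-0.037, 0, 0.992]], dr=[[0, 0, 0], [0, 0, 0], [0, 0, 0], [0, 0, 0], [0, 0, 0], [0, 0, 0], [0, 0, 0]])

```text
clock: 12.3
tool_pos: [460.0, -140.4, 70.4]
eef_rot: [0.001, 0.705, 0.709, 0.0]
contact_force: [0.9, -0.6, 0.4]
width: 1.0
finger_force: 0.0
```

step_arm(slide=[[0, 0, 0], [0, 0, 0], [0, 0, 0], [0, 0, 0], [0, 0, 0], [0, 0, 0]], dr=[[0, 0, 0], [0, 0, 0], [0, 0, 0], [0, 0, 0], [0, 0, 0], [0, 0, 0]], fingers=-1)

```text
clock: 12.9
tool_pos: [460.3, -140.7, 71.5]
eef_rot: [0.001, 0.706, 0.708, 0.001]
contact_force: [-2.8, 1.2, 14.4]
width: 0.736
finger_force: 84.2
```

step_arm(slide=[[0, 0, -0.04], [0, 0, -0.12], [0, 0, -0.25], [0, 0, -0.4], [0, 0, -0.55], [0, 0, -0.7], [0, 0, -0.85], [0, 0, -0.95], [0, 0, -1]], dr=[[0, 0, 0], [0, 0, 0], [0, 0, 0], [0, 0, 0], [0, 0, 0], [0, 0, 0], [0, 0, 0], [0, 0, 0], [0, 0, 0]])

```text
clock: 13.8
tool_pos: [459.4, -140.8, 221.2]
eef_rot: [0.001, 0.706, 0.709, 0.001]
contact_force: [-0.2, -0.6, -4.2]
width: 0.736
finger_force: 88.7
```

step_arm(slide=[[0, 0, -0.05], [0, 0, -0.12], [0, 0, -0.18], [0, 0, -0.2]], dr=[[0.05, 0, 0], [0.3, 0, 0], [0.5, 0, 0], [0.7, 0, 0]])

```text
clock: 14.2
tool_pos: [459.8, -140.6, 250.6]
eef_rot: [-0.123, 0.695, 0.698, -0.124]
contact_force: [0.9, -0.1, -4.9]
width: 0.732
finger_force: 89.2
```

step_arm(slide=[[0, 0, 0], [0, 0, 0], [0, 0, 0], [0, 0, 0], [0, 0, 0], [0, 0, 0], [0, 0, 0], [0, 0, 0], [0, 0, 0]], dr=[[0, 0, 0], [0, 0, 0], [0, 0, 0], [-0.2, 0, 0], [-0.4, 0, 0], [-0.6, 0, 0], [-0.7, 0, 0], [-0.7, 0, 0], [-0.7, 0, 0]])

```text
clock: 15.1
tool_pos: [458.5, -140.5, 249.8]
eef_rot: [-0.0, 0.706, 0.709, 0.0]
contact_force: [0.3, 0.6, -4.1]
width: 0.732
finger_force: 89.7
```

```bash
python3 -c "
from h import *
meas(14)"
```

```text
15.8 [ 459.1 -140.7  249.4] tilt [-1.e-04 -0.e+00 -1.e+00] w 0.7345525106037127 89.69676956534386
T [-0.0107  0.035  -0.0137] sd [0.0196 0.0281 0.0229] F [ 0.3   0.07 -5.1 ] [0.55 0.43 0.49]
```

step_arm(slide=[[0, 0, 0], [0, 0, 0], [0, 0, 0], [0, 0, 0], [0, 0, 0], [0, 0, 0], [0, 0, 0], [0, 0, 0], [0, 0, 0], [0, 0, 0], [0, 0, 0], [0, 0, 0], [0, 0, 0]], dr=[[-0.2, 0, 0], [-0.4, 0, 0], [-0.6, 0, 0], [-0.7, 0, 0], [-0.7, 0, 0], [-0.7, 0, 0], [-0.7, 0, 0], [-0.5, 0, 0], [-0.3, 0, 0], [-0.1, 0, 0], [0, 0, 0], [0, 0, 0], [0, 0, 0]])

```text
clock: 17.1
tool_pos: [459.6, -140.9, 249.2]
eef_rot: [0.001, 0.705, 0.709, -0.0]
contact_force: [-0.5, -0.2, -5.4]
width: 0.733
finger_force: 90.3
```

```bash
python3 -c "
from h import *
meas(14)"
```

```text
17.8 [ 459.1 -140.7  249.5] tilt [ 0.  0. -1.] w 0.739764615409512 90.29639773070812
T [-0.0096 -0.0306 -0.0031] sd [0.026  0.0275 0.0252] F [-0.06  0.07 -4.87] [0.32 0.41 0.58]
```

B's torque flipped by 0.066 N·m (12 mm × 0.25 kg predicts 0.06), so its core is loose. It goes to the tray's left slot.

step_arm(slide=[[0.06, 0, -0.02], [0.18, -0.02, -0.05], [0.36, -0.04, -0.05], [0.56, -0.06, -0.05], [0.76, -0.07, -0.05], [0.96, -0.07, -0.05]], dr=[[0, 0, 0], [0, 0, 0], [0, 0, 0], [0, 0, 0], [0, 0, 0], [0, 0, 0]])

```text
clock: 18.4
tool_pos: [447.5, 5.0, 257.2]
eef_rot: [-0.0, 0.705, 0.709, 0.0]
contact_force: [0.5, 0.4, -5.1]
width: 0.735
finger_force: 90.3
```

step_arm(slide=[[0.2, -0.02, 0], [0.4, -0.04, 0], [0.6, -0.06, 0], [0.8, -0.07, 0], [1, -0.08, 0]], dr=[[0, 0, 0], [0, 0, 0], [0, 0, 0], [0, 0, 0], [0, 0, 0]])

```text
clock: 18.9
tool_pos: [434.8, 155.0, 257.2]
eef_rot: [-0.0, 0.705, 0.709, 0.0]
contact_force: [1.0, -0.2, -5.4]
width: 0.738
finger_force: 90.3
```

step_arm(slide=[[0.2, -0.02, 0], [0.4, -0.04, 0], [0.6, -0.04, 0], [0.8, -0.04, 0], [0.92, -0.04, 0], [0.98, -0.04, 0], [1, -0.04, 0], [1, -0.04, 0]], dr=[[0, 0, 0], [0, 0, 0], [0, 0, 0], [0, 0, 0], [0, 0, 0], [0, 0, 0], [0, 0, 0], [0, 0, 0]])

```text
clock: 19.7
tool_pos: [428.8, 302.2, 256.9]
eef_rot: [0.0, 0.706, 0.708, -0.0]
contact_force: [0.6, -0.7, -5.4]
width: 0.736
finger_force: 90.3
```

```bash
python3 - <<'E'
from h import *
d=grab('wrist','pics/w3.png'); s,p,r=st(); print(s['clock'],p,s['width'],r.as_matrix().round(3))
E
```

```text
19.75 [428.88410862 301.71247425 256.91365386] 0.7365432082577069 [[-0.003  1.    -0.   ]
 [ 1.     0.003 -0.001]
 [-0.001 -0.    -1.   ]]
```

View pics/w3.png

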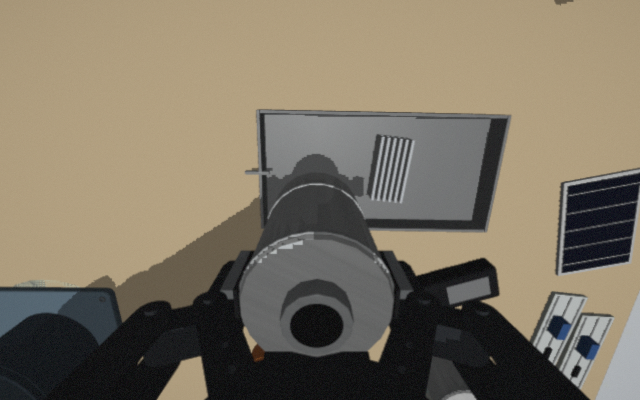

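The tray's rim corners show at (259,110), (510,115), (487,231) and (262,230), with the heatsink at (367–414, 135–204).

```bash
python3 - <<'E'
from h import *
d=load('pics/w3.png')
for u in [(259,110),(510,115),(487,231),(262,230)]: print(atz(d,*u,40).round())
for u in [(376,135),(414,139),(404,204),(367,198)]: print('h',atz(d,*u,39).round())
E
```

```text
[361. 376.  40.]
[655. 372.  40.]
[654. 224.  40.]
[356. 225.  40.]
h [499. 348.  39.]
h [545. 343.  39.]
h [540. 261.  39.]
h [492. 269.  39.]
```

step_arm(slide=[[-0.01, 0, 0.06], [-0.01, 0, 0.16], [-0.01, 0, 0.3], [-0.01, 0, 0.47], [-0.01, 0, 0.64], [-0.01, 0, 0.8], [-0.01, 0, 0.93], [-0.01, 0, 1]], dr=[[0, 0, 0], [0, 0, 0], [0, 0, 0], [0, 0, 0], [0, 0, 0], [0, 0, 0], [0, 0, 0], [0, 0, 0]])

```text
clock: 20.55
tool_pos: [427.9, 300.0, 105.1]
eef_rot: [0.0, 0.706, 0.708, -0.001]
contact_force: [-0.7, -0.8, -3.7]
width: 0.738
finger_force: 90.2
```

step_arm(slide=[[0, 0, 0.06], [0, 0, 0.12], [0, 0, 0.17], [0, 0, 0.19], [0, 0, 0.19], [0, 0, 0.19]], dr=[[0, 0, 0], [0, 0, 0], [0, 0, 0], [0, 0, 0], [0, 0, 0], [0, 0, 0]])

```text
clock: 21.15
tool_pos: [428.9, 301.9, 78.8]
eef_rot: [0.0, 0.705, 0.709, 0.0]
contact_force: [0.2, -0.7, -5.6]
width: 0.734
finger_force: 90.2
```

step_arm(slide=[[0, 0, 0.01], [0, 0, 0.018], [0, 0, 0.024], [0, 0, 0.024]], dr=[[0, 0, 0], [0, 0, 0], [0, 0, 0], [0, 0, 0]])

```text
clock: 21.55
tool_pos: [428.8, 301.9, 75.6]
eef_rot: [-0.0, 0.706, 0.709, 0.0]
contact_force: [-2.2, -1.2, 4.6]
width: 0.737
finger_force: 91.3
```

Contact is felt on the tray floor. I'll release, rise and go over to C.

step_arm(slide=[[0, 0, 0], [0, 0, 0], [0, 0, 0], [0, 0, 0], [0, 0, -0.1], [0, 0, -0.4], [0, 0, -0.7], [0, 0, -1], [0, 0, -1]], dr=[[0, 0, 0], [0, 0, 0], [0, 0, 0], [0, 0, 0], [0, 0, 0], [0, 0, 0], [0, 0, 0], [0, 0, 0], [0, 0, 0]], fingers=1)

```text
clock: 22.45
tool_pos: [432.0, 303.7, 230.7]
eef_rot: [0.0, 0.706, 0.708, 0.005]
contact_force: [0.3, 1.1, -0.3]
width: 0.998
finger_force: 0.0
```

step_arm(slide=[[-0.25, 0.16, 0], [-0.5, 0.32, 0], [-0.675, 0.427, 0]], dr=[[0, 0, 0], [0, 0, 0], [0, 0, 0]])

```text
clock: 22.75
tool_pos: [494.3, 197.9, 224.7]
eef_rot: [0.001, 0.706, 0.708, -0.0]
contact_force: [0.2, 1.2, 1.1]
width: 0.998
finger_force: 0.0
```

step_arm(slide=[[-0.25, 0.16, 0], [-0.5, 0.32, 0], [-0.675, 0.427, 0]], dr=[[0, 0, 0], [0, 0, 0], [0, 0, 0]])

```text
clock: 23.05
tool_pos: [558.8, 96.4, 224.6]
eef_rot: [0.001, 0.706, 0.708, -0.0]
contact_force: [0.1, -0.1, 0.6]
width: 1.003
finger_force: 0.0
```

step_arm(slide=[[-0.25, 0.16, 0], [-0.5, 0.32, 0], [-0.675, 0.427, 0], [-0.675, 0.427, 0], [-0.675, 0.427, 0]], dr=[[0, 0, 0], [0, 0, 0], [0, 0, 0], [0, 0, 0], [0, 0, 0]])

```text
clock: 23.55
tool_pos: [621.8, -1.7, 224.1]
eef_rot: [-0.0, 0.706, 0.708, -0.0]
contact_force: [-1.4, 0.3, -0.1]
width: 1.004
finger_force: 0.0
```

```bash
python3 - <<'E'
from h import *
d=grab('wrist','pics/w4.png'); s,p,r=st(); print(s['clock'],p,s['width'],r.as_matrix().round(3),proj(d,(621.2,-2,124)))
E
```

```text
23.6 [ 6.21590655e+02 -2.82290987e-01  2.24145868e+02] 0.9981588904437844 [[-0.005  1.    -0.001]
 [ 1.     0.005  0.001]
 [ 0.001 -0.001 -1.   ]] [317.20757741 201.89645103]
```

View pics/w4.png

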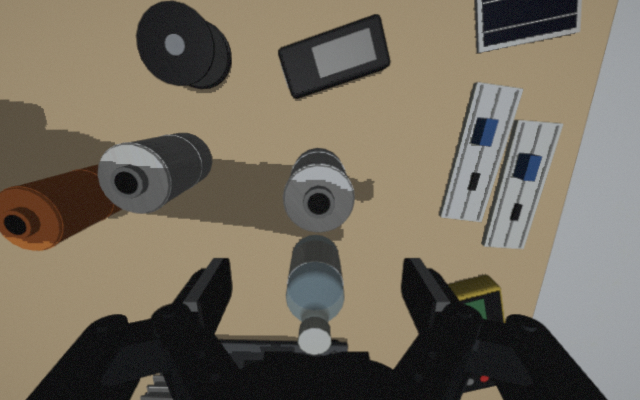

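C's hole is at (319,202), matching. The bottle at (315,335) is clear of the fingers. Picking C.

step_arm(slide=[[-0.012, 0.003, 0.1], [-0.012, 0.003, 0.4], [-0.012, 0.003, 0.7], [-0.012, 0.003, 0.9], [-0.012, 0.003, 1], [-0.012, 0.003, 1], [-0.012, 0.003, 1]], dr=[[0, 0, 0], [0, 0, 0], [0, 0, 0], [0, 0, 0], [0, 0, 0], [0, 0, 0], [0, 0, 0]])

```text
clock: 24.3
tool_pos: [623.3, -2.7, 75.8]
eef_rot: [0.001, 0.705, 0.709, 0.001]
contact_force: [-0.2, -0.7, -0.2]
width: 1.001
finger_force: 0.0
```

step_arm(slide=[[0, 0, 0.02], [0, 0, 0.02], [0, 0, 0.02], [0, 0, 0.02], [0, 0, 0.02], [0, 0, 0.02], [0, 0, 0.02]], dr=[[0, 0, 0], [0, 0, 0], [0, 0, 0], [0, 0, 0], [0, 0, 0], [0, 0, 0], [0, 0, 0]], fingers=-1)

```text
clock: 25.0
tool_pos: [624.0, -2.9, 73.7]
eef_rot: [0.001, 0.705, 0.709, 0.001]
contact_force: [-0.7, -0.6, 5.6]
width: 0.724
finger_force: 87.5
```

step_arm(slide=[[0, 0, -0.04], [0, 0, -0.12], [0, 0, -0.25], [0, 0, -0.4], [0, 0, -0.55], [0, 0, -0.7], [0, 0, -0.85], [0, 0, -0.95], [0, 0, -1]], dr=[[0, 0, 0], [0, 0, 0], [0, 0, 0], [0, 0, 0], [0, 0, 0], [0, 0, 0], [0, 0, 0], [0, 0, 0], [0, 0, 0]])

```text
clock: 25.9
tool_pos: [623.0, -3.1, 223.6]
eef_rot: [0.001, 0.706, 0.709, 0.001]
contact_force: [1.0, -0.7, -5.7]
width: 0.724
finger_force: 88.2
```

step_arm(slide=[[0, 0, -0.05], [0, 0, -0.12], [0, 0, -0.18], [0, 0, -0.22]], dr=[[0.05, 0, 0], [0.3, 0, 0], [0.5, 0, 0], [0.7, 0, 0]])

```text
clock: 26.3
tool_pos: [622.8, -2.7, 255.4]
eef_rot: [-0.124, 0.694, 0.698, -0.124]
contact_force: [0.8, 0.4, -4.9]
width: 0.72
finger_force: 88.9
```

step_arm(slide=[[0, 0, 0], [0, 0, 0], [0, 0, 0], [0, 0, 0], [0, 0, 0], [0, 0, 0], [0, 0, 0], [0, 0, 0], [0, 0, 0]], dr=[[0, 0, 0], [0, 0, 0], [0, 0, 0], [-0.2, 0, 0], [-0.4, 0, 0], [-0.6, 0, 0], [-0.7, 0, 0], [-0.7, 0, 0], [-0.7, 0, 0]])

```text
clock: 27.2
tool_pos: [621.9, -2.6, 255.4]
eef_rot: [-0.001, 0.705, 0.709, 0.0]
contact_force: [0.2, 0.1, -4.6]
width: 0.721
finger_force: 89.4
```

```bash
python3 -c "
from h import *
meas(14)"
```

```text
27.9 [622.6  -3.  254.8] tilt [-0. -0. -1.] w 0.7233252395375895 89.42408815026283
T [-0.0126  0.015  -0.0049] sd [0.0258 0.0296 0.0257] F [ 0.05  0.07 -5.02] [0.4  0.44 0.38]
```

step_arm(slide=[[0, 0, 0], [0, 0, 0], [0, 0, 0], [0, 0, 0], [0, 0, 0], [0, 0, 0], [0, 0, 0], [0, 0, 0], [0, 0, 0], [0, 0, 0], [0, 0, 0], [0, 0, 0], [0, 0, 0]], dr=[[-0.2, 0, 0], [-0.4, 0, 0], [-0.6, 0, 0], [-0.7, 0, 0], [-0.7, 0, 0], [-0.7, 0, 0], [-0.7, 0, 0], [-0.5, 0, 0], [-0.3, 0, 0], [-0.1, 0, 0], [0, 0, 0], [0, 0, 0], [0, 0, 0]])

```text
clock: 29.2
tool_pos: [623.2, -3.3, 254.5]
eef_rot: [0.001, 0.706, 0.709, 0.0]
contact_force: [-0.2, -0.0, -5.5]
width: 0.721
finger_force: 90.0
```

```bash
python3 -c "
from h import *
meas(14)"
```

```text
29.9 [622.6  -3.  254.9] tilt [ 1.e-04  0.e+00 -1.e+00] w 0.7169075584116227 89.95415948331356
T [-0.0022 -0.0352  0.0038] sd [0.0306 0.0362 0.0244] F [-0.15 -0.06 -4.97] [0.48 0.48 0.4 ]
```

C's torque also flipped (by 0.050 N·m), so B and C are loose and A (0.006) is sound. C goes to the tray's right slot.

step_arm(slide=[[0.06, 0, 0], [0.18, -0.02, 0], [0.36, -0.04, 0], [0.56, -0.06, 0], [0.78, -0.08, 0], [1, -0.09, 0]], dr=[[0, 0, 0], [0, 0, 0], [0, 0, 0], [0, 0, 0], [0, 0, 0], [0, 0, 0]])

```text
clock: 30.5
tool_pos: [608.0, 149.1, 254.9]
eef_rot: [-0.0, 0.705, 0.709, 0.0]
contact_force: [0.5, 0.1, -5.4]
width: 0.719
finger_force: 90.0
```

step_arm(slide=[[0.2, -0.02, 0], [0.4, -0.04, 0], [0.6, -0.06, 0], [0.8, -0.07, 0], [0.92, -0.08, 0], [0.98, -0.08, 0], [1, -0.08, 0], [1, -0.08, 0], [1, -0.08, 0]], dr=[[0, 0, 0], [0, 0, 0], [0, 0, 0], [0, 0, 0], [0, 0, 0], [0, 0, 0], [0, 0, 0], [0, 0, 0], [0, 0, 0]])

```text
clock: 31.4
tool_pos: [596.4, 294.7, 255.0]
eef_rot: [0.001, 0.706, 0.708, -0.0]
contact_force: [0.8, -0.7, -5.0]
width: 0.721
finger_force: 90.0
```

```bash
python3 - <<'E'
from h import *
d=grab('wrist','pics/w5.png'); s,p,r=st(); print(s['clock'],p,s['width'])
d=grab('side','pics/s2.png')
E
```

```text
31.45 [596.33337964 294.91218961 255.04063053] 0.7220318993320876
```

View pics/s2.png

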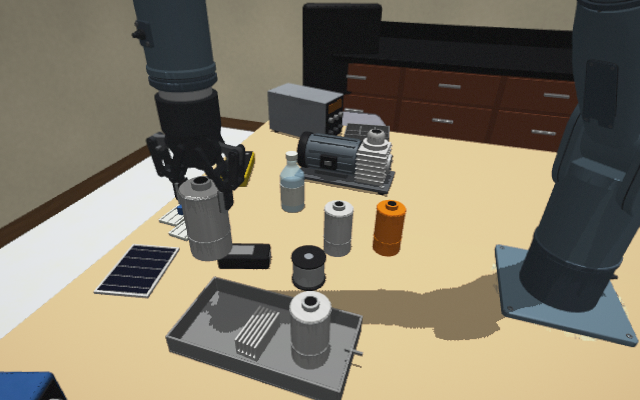

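B stands upright in the tray at (310,330), right of the heatsink (255,332). C hangs level at (205,215). Lowering C.

step_arm(slide=[[0.02, 0, 0.06], [0.03, 0, 0.16], [0.03, 0, 0.3], [0.03, 0, 0.47], [0.03, 0, 0.64], [0.03, 0, 0.8], [0.03, 0, 0.93], [0.03, 0, 1]], dr=[[0, 0, 0], [0, 0, 0], [0, 0, 0], [0, 0, 0], [0, 0, 0], [0, 0, 0], [0, 0, 0], [0, 0, 0]])

```text
clock: 32.3
tool_pos: [593.8, 300.8, 101.4]
eef_rot: [-0.001, 0.705, 0.709, -0.002]
contact_force: [-0.1, 0.2, -5.1]
width: 0.721
finger_force: 89.9
```

step_arm(slide=[[0, 0, 0.06], [0, 0, 0.12], [0, 0, 0.155], [0, 0, 0.17], [0, 0, 0.175], [0, 0, 0.175], [0, 0, 0.175]], dr=[[0, 0, 0], [0, 0, 0], [0, 0, 0], [0, 0, 0], [0, 0, 0], [0, 0, 0], [0, 0, 0]])

```text
clock: 33.0
tool_pos: [596.1, 301.6, 79.1]
eef_rot: [0.0, 0.705, 0.709, 0.0]
contact_force: [0.2, 0.6, -4.6]
width: 0.72
finger_force: 89.9
```

step_arm(slide=[[0, 0, 0.006], [0, 0, 0.012], [0, 0, 0.014], [0, 0, 0.014]], dr=[[0, 0, 0], [0, 0, 0], [0, 0, 0], [0, 0, 0]])

```text
clock: 33.4
tool_pos: [596.0, 301.5, 77.7]
eef_rot: [-0.0, 0.706, 0.709, 0.0]
contact_force: [-3.4, -1.4, 5.3]
width: 0.725
finger_force: 91.2
```

C has touched down. I'll release and return to A.

step_arm(slide=[[0, 0, 0], [0, 0, 0], [0, 0, 0], [0, 0, 0], [0, 0, -0.1], [0, 0, -0.4], [0, 0, -0.7], [0, 0, -1], [0, 0, -1]], dr=[[0, 0, 0], [0, 0, 0], [0, 0, 0], [0, 0, 0], [0, 0, 0], [0, 0, 0], [0, 0, 0], [0, 0, 0], [0, 0, 0]], fingers=1)

```text
clock: 34.3
tool_pos: [600.0, 302.4, 235.1]
eef_rot: [0.002, 0.706, 0.708, 0.006]
contact_force: [0.6, 0.5, -0.2]
width: 0.999
finger_force: 0.0
```

step_arm(slide=[[-0.25, -0.12, 0], [-0.5, -0.24, 0], [-0.75, -0.36, 0], [-0.955, -0.457, 0]], dr=[[0, 0, 0], [0, 0, 0], [0, 0, 0], [0, 0, 0]])

```text
clock: 34.7
tool_pos: [526.9, 155.4, 227.1]
eef_rot: [0.0, 0.706, 0.708, 0.0]
contact_force: [0.8, -0.3, 0.9]
width: 0.999
finger_force: 0.0
```

step_arm(slide=[[-0.25, -0.12, 0], [-0.5, -0.24, 0], [-0.75, -0.36, 0], [-0.955, -0.457, 0], [-0.955, -0.457, 0], [-0.955, -0.457, 0], [-0.955, -0.457, 0]], dr=[[0, 0, 0], [0, 0, 0], [0, 0, 0], [0, 0, 0], [0, 0, 0], [0, 0, 0], [0, 0, 0]])

```text
clock: 35.4
tool_pos: [460.6, 15.4, 226.9]
eef_rot: [0.0, 0.705, 0.709, 0.001]
contact_force: [-0.8, 0.6, 0.3]
width: 0.999
finger_force: 0.0
```

```bash
python3 - <<'E'
from h import *
d=grab('wrist','pics/w6.png'); s,p,r=st(); print(s['clock'],p,r.as_matrix().round(3))
import cv2
g=cv2.cvtColor(cv2.imread('pics/w6.png'),cv2.COLOR_BGR2GRAY); u=proj(d,(459,15,124)); print(u)
x,y=u.astype(int); c=g[y-18:y+18,x-18:x+18]; m=(c<40); yy,xx=np.nonzero(m); print(m.sum(),xx.mean()+x-18,yy.mean()+y-18, atz(d,xx.mean()+x-18,yy.mean()+y-18,124))
plan([459,15,80],1)
E
```

```text
35.45 [460.59718729  15.49686019 226.73433339] [[-0.006  1.     0.001]
 [ 1.     0.006  0.   ]
 [ 0.     0.001 -1.   ]]
[315.81720718 201.07472997]
349 315.03438395415475 201.26361031518624 [458.31763418  14.82373027 124.        ]
slide [-0.004, -0.011, 0.978] dr [0.002, -0.001, 0.013]
end [459.1  14.9  80. ]
```

step_arm(slide=[[-0.004, -0.012, 0.1], [-0.004, -0.012, 0.4], [-0.004, -0.012, 0.7], [-0.004, -0.012, 0.9], [-0.004, -0.012, 1], [-0.004, -0.012, 1]], dr=[[0, 0, 0], [0, 0, 0], [0, 0, 0], [0, 0, 0], [0, 0, 0], [0, 0, 0]])

```text
clock: 36.05
tool_pos: [456.9, 14.4, 74.5]
eef_rot: [-0.001, 0.705, 0.709, -0.002]
contact_force: [0.0, -0.0, 0.1]
width: 1.0
finger_force: 0.0
```

step_arm(slide=[[0, 0, 0.03], [0, 0, 0.048], [0, 0, 0.048], [0, 0, 0.048]], dr=[[0, 0, 0], [0, 0, 0], [0, 0, 0], [0, 0, 0]])

```text
clock: 36.45
tool_pos: [458.6, 13.8, 69.9]
eef_rot: [0.0, 0.705, 0.709, 0.001]
contact_force: [-0.6, 0.0, -0.1]
width: 0.999
finger_force: 0.0
```

step_arm(slide=[[0, 0, 0], [0, 0, 0], [0, 0, 0], [0, 0, 0], [0, 0, 0], [0, 0, 0], [0, 0, 0]], dr=[[0, 0, 0], [0, 0, 0], [0, 0, 0], [0, 0, 0], [0, 0, 0], [0, 0, 0], [0, 0, 0]], fingers=-1, squeeze=100)

```text
clock: 37.15
tool_pos: [459.1, 13.8, 70.4]
eef_rot: [0.0, 0.705, 0.709, 0.001]
contact_force: [-0.8, 0.2, 12.8]
width: 0.735
finger_force: 105.6
```

step_arm(slide=[[0, 0, -0.04], [0, 0, -0.12], [0, 0, -0.25], [0, 0, -0.4], [0, 0, -0.55], [0, 0, -0.7], [0, 0, -0.85], [0, 0, -1]], dr=[[0, 0, 0], [0, 0, 0], [0, 0, 0], [0, 0, 0], [0, 0, 0], [0, 0, 0], [0, 0, 0], [0, 0, 0]])

```text
clock: 37.95
tool_pos: [457.2, 13.4, 220.4]
eef_rot: [-0.0, 0.706, 0.709, -0.0]
contact_force: [0.1, -0.5, -4.2]
width: 0.729
finger_force: 110.0
```

step_arm(slide=[[-0.05, 0, -0.12], [-0.15, 0, -0.22], [-0.3, 0, -0.3], [-0.5, 0, -0.33], [-0.7, 0, -0.33], [-0.85, 0, -0.33], [-0.95, 0, -0.33], [-1, 0, -0.33], [-1, 0, -0.33]], dr=[[0, 0, 0], [0, 0, 0], [0, 0, 0], [0, 0, 0], [0, 0, 0], [0, 0, 0], [0, 0, 0], [0, 0, 0], [0, 0, 0]])

```text
clock: 38.85
tool_pos: [458.1, -137.1, 268.9]
eef_rot: [-0.0, 0.706, 0.708, -0.0]
contact_force: [-1.2, 0.5, -3.3]
width: 0.73
finger_force: 110.2
```

```bash
python3 - <<'E'
from h import *
s,p,r=st(); print(s['clock'],p)
d=grab('scene','pics/sc2.png'); 
im=cv2.imread('pics/sc2.png')
a=cv2.resize(im[215:315,140:280],None,fx=4,fy=4,interpolation=cv2.INTER_CUBIC)
b=cv2.resize(cv2.imread('pics/s2.png')[110:190,330:410],None,fx=3,fy=5,interpolation=cv2.INTER_CUBIC)
cv2.imwrite('pics/spig.png',np.hstack([a,b]))
for P in [(443,-318,165),(440,-323,165)]: print(proj(d,P),proj(load('pics/s2.png'),P))
E
```

```text
38.85 [ 458.14621627 -137.05837226  268.87618693]
[185.24142074 252.27888719] [376.17895116 131.44303233]
[182.36782493 252.73313074] [377.55998359 130.93861016]
```

View pics/spig.png

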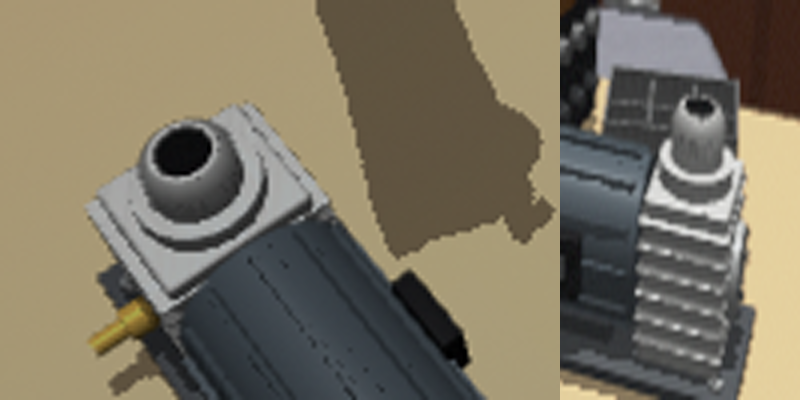

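```bash
python3 - <<'E'
from h import *
a=load('pics/sc2.png'); b=load('pics/s2.png'); w=load('pics/w2.png')
print(atz(a,185.1,252.4,165),atz(b,376.7,131.0,165))
# bias of each camera at canister tops, from wrist/arm truth
s0=load('pics/scene0.png')
for P in [(458.3,14.8,124),(458.5,-139.5,124),(622,-2.2,124)]: print(proj(s0,P).round(1),proj(b,P).round(1))
for u in [(259,335),(342,335),(258,348),(343,348)]: print('head',atz(w,*u,120).round())
E
python3 - <<'E'
import cv2,numpy as np
b=cv2.resize(cv2.imread('pics/w2.png')[250:380,230:390],None,fx=5,fy=4.5,interpolation=cv2.INTER_CUBIC)
cv2.imwrite('pics/w2c.png',b)
E
```

```text
[ 443.05808902 -318.36996655  165.        ] [ 442.20679696 -321.72878428  165.        ]
[310.9 187. ] [339.6 203.5]
[260.8 221.2] [355.5 171.9]
[353.2 232.4] [273.1 187.2]
head [ 400. -275.  120.]
head [ 484. -275.  120.]
head [ 398. -291.  120.]
head [ 485. -291.  120.]
```

View pics/w2c.png

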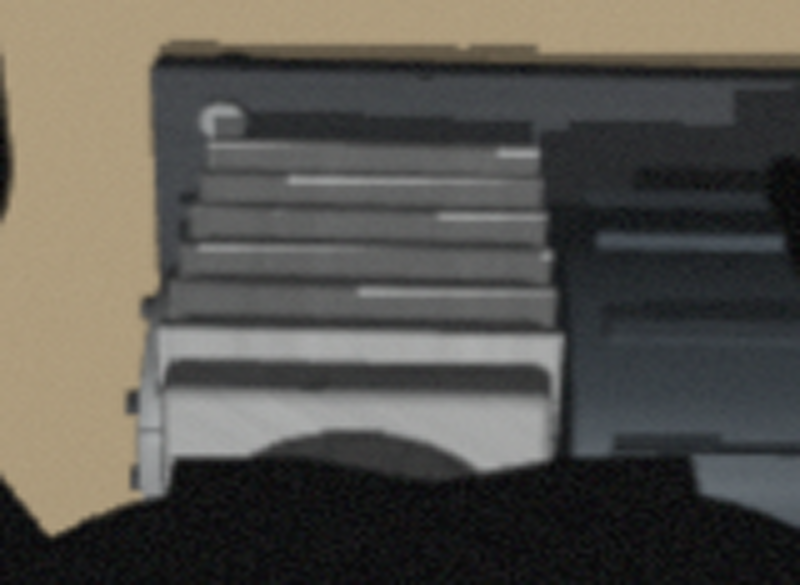

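```bash
python3 - <<'E'
from h import *
w=load('pics/w2.png')
for z in (115,120): print(z,atz(w,262,322.9,z).round(1),atz(w,342.6,324,z).round(1))
for z in (120,125,130,135): print(z,atz(w,301.5,345.6,z).round(1))
plan([442,-320,268.5],2)
E
```

```text
115 [ 403.  -264.3  115. ] [ 484.5 -265.3  115. ]
120 [ 404.1 -260.1  120. ] [ 483.9 -261.   120. ]
120 [ 442.9 -288.1  120. ]
125 [ 443.2 -283.2  125. ]
130 [ 443.5 -278.4  130. ]
135 [ 443.8 -273.6  135. ]
slide [-0.613, -0.057, 0.001] dr [-0.001, -0.0, 0.004]
slide [-0.613, -0.056, 0.0] dr [-0.0, -0.001, 0.004]
end [ 442.  -319.9  268.5]
```

step_arm(slide=[[-0.05, -0.01, 0], [-0.15, -0.02, 0], [-0.3, -0.03, 0], [-0.45, -0.045, 0], [-0.62, -0.057, 0]], dr=[[0, 0, 0], [0, 0, 0], [0, 0, 0], [0, 0, 0], [0, 0, 0]])

```text
clock: 39.4
tool_pos: [450.7, -229.1, 268.7]
eef_rot: [-0.0, 0.705, 0.71, 0.0]
contact_force: [0.4, 0.1, -5.7]
width: 0.727
finger_force: 110.1
```

step_arm(slide=[[-0.15, -0.02, 0], [-0.3, -0.03, 0], [-0.45, -0.045, 0], [-0.55, -0.056, 0], [-0.605, -0.056, 0], [-0.605, -0.056, 0], [-0.605, -0.056, 0], [-0.605, -0.056, 0]], dr=[[0, 0, 0], [0, 0, 0], [0, 0, 0], [0, 0, 0], [0, 0, 0], [0, 0, 0], [0, 0, 0], [0, 0, 0]])

```text
clock: 40.2
tool_pos: [443.1, -318.9, 268.6]
eef_rot: [-0.0, 0.705, 0.709, 0.0]
contact_force: [-0.1, 0.4, -5.4]
width: 0.73
finger_force: 110.1
```

```bash
python3 - <<'E'
from h import *
s,p,r=st(); print(s['clock'],p,r.as_matrix().round(3),s['joints'].round(2)); plan([442,-320.5,232])
E
```

```text
40.2 [ 443.10685496 -318.85272699  268.62688526] [[-0.006  1.    -0.   ]
 [ 1.     0.006  0.001]
 [ 0.001 -0.    -1.   ]] [-0.04  0.39  0.76  1.81 -0.3   1.06  0.83]
slide [-0.011, -0.007, 0.244] dr [-0.0, -0.002, 0.013]
end [ 442.1 -320.5  232. ]
```

step_arm(slide=[[-0.011, -0.007, 0.04], [-0.011, -0.007, 0.1], [-0.011, -0.007, 0.16], [-0.011, -0.007, 0.21], [-0.011, -0.007, 0.23], [-0.011, -0.007, 0.23], [-0.011, -0.007, 0.23], [-0.011, -0.007, 0.23]], dr=[[0, 0, 0.013], [0, 0, 0.013], [0, 0, 0.013], [0, 0, 0.013], [0, 0, 0.013], [0, 0, 0.013], [0, 0, 0.013], [0, 0, 0.013]])

```text
clock: 41.0
tool_pos: [441.9, -322.0, 234.7]
eef_rot: [0.0, 0.708, 0.706, 0.0]
contact_force: [-0.6, 0.2, -4.5]
width: 0.726
finger_force: 110.2
```

step_arm(slide=[[0, 0, 0.01], [0, 0, 0.02], [0, 0, 0.03], [0, 0, 0.04], [0, 0, 0.04], [0, 0, 0.04]], dr=[[0, 0, 0], [0, 0, 0], [0, 0, 0], [0, 0, 0], [0, 0, 0], [0, 0, 0]])

```text
clock: 41.6
tool_pos: [441.6, -321.8, 228.2]
eef_rot: [-0.0, 0.708, 0.706, -0.0]
contact_force: [0.7, -0.1, -5.0]
width: 0.727
finger_force: 110.2
```

```bash
python3 - <<'E'
from h import *
s,p,r=st(); print(s['clock'],p,s['contact_force'],s['torque'])
E
```

```text
41.6 [ 441.63484275 -321.80377219  228.24476192] [ 0.74756484 -0.06283964 -4.95414392] [-0.0220653   0.03669077 -0.03771737]
```

The mouth is 7 mm over the taper with no side force, so it is well centred. Continuing down slowly.

step_arm(slide=[[0, 0, 0.01], [0, 0, 0.02], [0, 0, 0.03], [0, 0, 0.04], [0, 0, 0.04]], dr=[[0, 0, 0], [0, 0, 0], [0, 0, 0], [0, 0, 0], [0, 0, 0]])

```text
clock: 42.1
tool_pos: [441.5, -321.7, 222.0]
eef_rot: [-0.0, 0.708, 0.706, -0.0]
contact_force: [-0.0, -0.6, -4.2]
width: 0.727
finger_force: 110.2
```

step_arm(slide=[[0, 0, 0.012], [0, 0, 0.024], [0, 0, 0.036], [0, 0, 0.048], [0, 0, 0.06], [0, 0, 0.06]], dr=[[0, 0, 0], [0, 0, 0], [0, 0, 0], [0, 0, 0], [0, 0, 0], [0, 0, 0]])

```text
clock: 42.7
tool_pos: [441.5, -321.7, 213.0]
eef_rot: [-0.0, 0.708, 0.706, -0.0]
contact_force: [0.6, -0.1, -4.7]
width: 0.729
finger_force: 110.2
```

Bottom is near z ≈ 142.6, with 7.6 mm to go.

step_arm(slide=[[0, 0, 0.012], [0, 0, 0.024], [0, 0, 0.036], [0, 0, 0.044], [0, 0, 0.05], [0, 0, 0.05]], dr=[[0, 0, 0], [0, 0, 0], [0, 0, 0], [0, 0, 0], [0, 0, 0], [0, 0, 0]])

```text
clock: 43.3
tool_pos: [441.6, -321.8, 205.7]
eef_rot: [-0.0, 0.708, 0.706, -0.0]
contact_force: [-0.4, -0.4, -4.9]
width: 0.729
finger_force: 110.4
```

step_arm(slide=[[0, 0, 0.007], [0, 0, 0.014], [0, 0, 0.02], [0, 0, 0.02]], dr=[[0, 0, 0], [0, 0, 0], [0, 0, 0], [0, 0, 0]])

```text
clock: 43.7
tool_pos: [441.8, -322.2, 205.4]
eef_rot: [0.0, 0.708, 0.706, 0.001]
contact_force: [-4.9, 5.4, 21.7]
width: 0.731
finger_force: 112.3
```

It stops firmly at TCP 205.4, exactly the shoulder height. I'll release and back off.

step_arm(slide=[[0, 0, -0.005], [0, 0, -0.01], [0, 0, -0.01], [0, 0, -0.01], [0, 0, -0.01]], dr=[[0, 0, 0], [0, 0, 0], [0, 0, 0], [0, 0, 0], [0, 0, 0]], fingers=1)

```text
clock: 44.2
tool_pos: [441.7, -321.8, 204.2]
eef_rot: [0.0, 0.708, 0.706, -0.0]
contact_force: [0.1, -0.5, 1.0]
width: 1.0
finger_force: 0.0
```

step_arm(slide=[[0, 0, -0.08], [0, 0, -0.2], [0, 0, -0.4], [0, 0, -0.6], [0, 0, -0.8], [0, 0, -0.9], [0, 0, -0.9], [0, 0, -0.9]], dr=[[0, 0, 0], [0, 0, 0], [0, 0, 0], [0, 0, 0], [0, 0, 0], [0, 0, 0], [0, 0, 0], [0, 0, 0]])

```text
clock: 45.0
tool_pos: [441.5, -321.7, 339.3]
eef_rot: [0.0, 0.708, 0.706, 0.0]
contact_force: [0.1, -0.3, -0.2]
width: 1.0
finger_force: 0.0
```

```bash
python3 - <<'E'
from h import *
s,p,r=st(); print(s['clock'],p,s['contact_force'],s['width'])
d=grab('side','pics/s3.png'); print(proj(d,(441.7,-320.5,259)),proj(d,(441.7,-320.5,135)))
E
```

```text
45.0 [ 441.51943652 -321.68787752  339.32983578] [ 0.12819137 -0.28241387 -0.19568514] 1.0004378968523249
[380.26558474  98.07336345] [375.76606576 141.09775028]
```

View pics/s3.png

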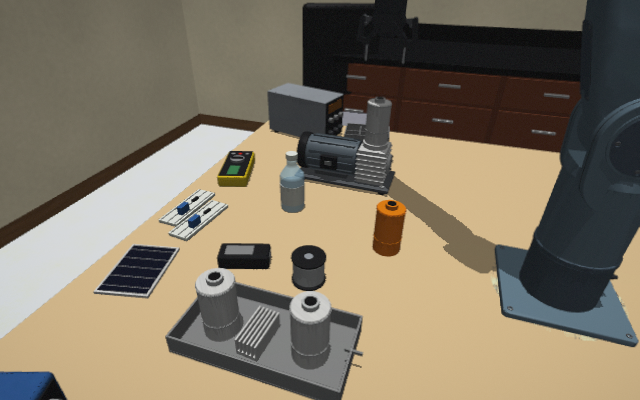

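The picture shows A seated on the spigot with its top at (379,98), as predicted for fully home. B (310,330) and C (218,305) stand upright in the tray, and the bystanders are unmoved.

```bash
python3 -c "
from workcell import bot
print(bot.finish_job())"
```

```text
the job is handed in; nothing more can be done
None
```

The sound canister (A) is fully home on the spigot, the two with loose cores (B and C) stand upright in the scrap tray, and the job was handed in at about 45 s.

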